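Close the gear housing and push its keyed shaft home

TASK

Set the loose aluminium cover on the rim of the blue gear housing so that it sits seated and level, and let go of it. Then take the keyed shaft from its wooden stand, pass it down through the cover's collar into the hub, turn it until the key slips into the keyway, and keep pushing until it stops, fully home against the spring plunger in the bore. Finish still gripping the shaft and holding it pushed fully home, ready for the retaining clip to be fitted; leave the screw jar, the glue bottle and the sanding block where they stand.

Things in the scene. Friction and masses are not known exactly. Their poses are not given: they have to be found in the camera images.
- housing: blue round gear housing, open at the top, fixed; origin at the centre of its underside, z up. Square base plate 112 x 112 x 8 mm; round wall of outside diameter 104, inside diameter 92. A small lug with a red dot outside the wall (50 to 64 mm from the axis, 50 mm high) marks its +x side, the keyway's side, and stays in sight with the cover on
- rim (a point): centre of the housing's rim, 55 mm above the bench; axes as the housing's
- hub_mouth (a point): mouth of the bore, on the axis of the steel hub (diameter 56, 38 mm high) in the middle of the housing, 37 mm above the bench: a ring 34 mm across sunk 1 mm in the hub's top. Upright bore of diameter 22; one keyway along the x axis, 8 mm wide, out to 17 mm from the axis, the bore's full depth. The key rides on this ring until it is in line with the keyway
- plunger (a joint): brass spring plunger in the bore: travel in m, 0 = up (its top 16 mm above the bench), 0.008 = fully down on its stop (top at 8 mm). The spring needs about 5 N to start and 12 N fully down, and lifts the shaft again if that is let go
- cover: loose round aluminium cover, 104 mm across, 42 mm high in all, 0.25 kg, lying collar up on the bench; origin at the centre of its underside, z up. Plate 6 mm thick, 8 to 14 mm above the underside; below it a locating ring 87 mm across (83 mm at its bevelled foot), 8 mm deep, that goes inside the rim
- cover_collar (a point): centre of the cover's upright round grip collar, half-way up it, 28 mm above the cover's underside. Collar: outside diameter 50, 28 mm tall (14 to 42 mm above the underside), with a clear hole 38 mm in diameter right through the cover
- cover_seat (a point): centre of the underside of the cover's plate, 20 mm below cover_collar; seated, it lies at the rim's centre (55 mm above the bench, the collar's top then at 89 mm)
- shaft: keyed steel shaft, 135 mm long, 20 mm in diameter, 0.18 kg, standing upright in the wooden stand; origin at its tip (lower end), z up, x to the side of its one key. Brass key 6 mm wide, out to 15 mm from the axis, 14 to 34 mm above the tip
- shaft_head (a point): centre of the shaft's dark square head, to grip: 26 x 26 mm, 30 mm tall, flats square to the shaft's x and y, 120 mm above the tip; axes as the shaft's. A red dot near the edge of its top is on the key's side (+x). Under it a round collar of diameter 25, 4 mm tall
- shaft_tip (a point): lower end of the shaft on its axis, tapered from 14 to 20 mm diameter over 5 mm; axes as the shaft's. It is 12 mm above the bench in the stand, 23 mm with the key riding on the hub, 8 mm fully home
- stand: light wooden stand, 80 x 80 x 24 mm, fixed; origin at the centre of its underside. The shaft stands in its round hole, 22 mm in diameter, 12 mm deep
- screw_jar: jar of screws with a red lid, 68 mm across, 95 mm tall; origin under its centre; leave alone
- glue_bottle: yellow glue bottle with a red cap, 54 mm across, 160 mm tall; origin under its centre; leave alone
- sanding_block: brown sanding block, 64 x 112 x 28 mm; origin under its centre; leave alone
There are look-alikes about, which are no part of the job. Of the things like the shaft, leave any that is turquoise; of the rest the smaller one is meant.

How it is judged:
On the way, in this order (a step that is already met when the one before it is completed fails the run):
1. the cover sits seated and level on the rim, let go, with the shaft not yet in it (horizontal distance between cover_seat and rim below 0.005 m and z of cover_seat in the frame of housing between 0.052 and 0.058 m and angle between cover_seat's own z axis and vertical below 0.04 rad and contact force between the fingers and cover below 0.5 N and horizontal distance between shaft_tip and rim above 0.08 m), for 0.2 s.
2. the key has slipped into the keyway (horizontal distance between shaft_tip and hub_mouth below 0.005 m and angle between shaft_tip's own z axis and vertical below 0.08 rad and angle between the x axis of shaft_tip and the x axis of hub_mouth, either way round below 0.2 rad and z of shaft_tip in the frame of housing below 0.019 m), for 0.1 s.
At the end, for the whole second after the job is handed in: Cover on the rim (5 mm of centre, 3 mm in height, level to 0.04 rad); shaft in the bore, key in the keyway (5 mm, upright to 0.08 rad, in line to 0.2 rad), still gripped with over 3 N and pushed so that the plunger is at least 6 of its 8 mm down (horizontal distance between cover_seat and rim below 0.005 m and z of cover_seat in the frame of housing between 0.052 and 0.058 m and angle between cover_seat's own z axis and vertical below 0.04 rad and horizontal distance between shaft_tip and hub_mouth below 0.005 m and angle between shaft_tip's own z axis and vertical below 0.08 rad and angle between the x axis of shaft_tip and the x axis of hub_mouth, either way round below 0.2 rad and value of joint plunger above 0.006 m and z of shaft_tip in the frame of housing below 0.012 m and contact force between the fingers and shaft above 3 N); the arm keeps its last pose, push and grip.
It fails at once if the screw jar is moved by more than 30 mm or tipped over (distance of screw_jar from where it was at the start of the episode above 0.03 m or angle between screw_jar's own z axis and vertical above 0.5 rad).
It fails at once if the glue bottle is moved by more than 30 mm or tipped over (distance of glue_bottle from where it was at the start of the episode above 0.03 m or angle between glue_bottle's own z axis and vertical above 0.5 rad).
It fails at once if the sanding block is moved by more than 30 mm or tipped over (distance of sanding_block from where it was at the start of the episode above 0.03 m or angle between sanding_block's own z axis and vertical above 0.5 rad).
It also fails if it takes over 54 s, if anything falls off the work surface, if the arm or the gripper's body presses on something with over 40 N, if the wrist force passes 120 N, or if a joint passes its speed limit or range.

ROBOT

A 6-joint arm with a two-finger parallel gripper is mounted at the origin on the work surface; the furniture and walls round the work are solid. World frame = base frame: x ahead of the robot, y to its left, z up, the work surface at z = 0. Lengths are in m, angles in rad, forces in N, time in s.
With the tool pointing down it reaches from about 0.35 to 1 m from the base axis. Payload 7.1 kg.
Tool frame: the origin (TCP) lies at the very end of the fingers, on their centre line; the grasp point (between the pads) lies 19 mm behind it (bot.grip_depth is the distance from the TCP to the grasp point, in m); z points along the fingers, y is the line along which they close (so a half turn about z gives the same grasp; the last joint's range is limited). The gripper opens to 85 mm and grips with 20 to 120 N. Pads are 22 mm wide; open, the fingers measure 114 mm over their backs; the gripper's body (76 mm by 85 mm) begins 54 mm behind the grasp point. The pads swing forward as they close: fully open they stand 13 mm farther back than shut.
Start: joints at [1.158, 0.423, 1.63, -0, 1.089, -0.019], TCP at [0.24, 0.577, 0.231] pointing down, gripper open.
Joint ranges: [-3, 3], [-0.9, 2.11], [0.09, 2.58], [-1.31, 4.45], [0.11, 2.69], [-2.54, 2.54]. Speed limits (rad/s): [2.39, 2.39, 3.01, 3.14, 3.14, 3.14].

INTERFACE

Orientations are given as a rotation vector (axis times angle).
In Python, from cell import read_state, eyes, order, bot gives the robot as it stands.
- The arm moves only by the tool servo_tool, never from a script. Its argument "targets" is a list of rows, each a list of 4 numbers: the shift along the world's x, y, z in mm, then the turn about the world's z in degrees. A call has 1 to 20 rows; each row is the pose to reach, as a shift and turn from the pose commanded when the call began; what a row does not reach only later rows make up. A row lasts 1/12 s, in which the tool goes at most 41.7 mm and 7.16 degrees, less where a joint would pass 70% of its speed; a pose out of reach is approached as far as the arm can. A call with a gripper value outside its range is refused whole. "jaw" is the finger opening in mm, from 0 to 85.4, set as the call begins (left out, the last holds). The fingers move at their own pace and stop on an object; "squeeze" is the grip in N (left out, the last holds). Time passes only in rows, so rows that repeat a pose let the fingers close. It gives the time, the measured TCP pose, the force, the opening and the grip force at its end, in the units of the state.
- read_state(): the state, without advancing time (a new reading comes with each control period).
- eyes.camera(name): name is "side" or "top" or "wrist"; returns a dict with "img" (384x512x3 uint8, red, green, blue), "intrinsics" (3x3 intrinsics, pixels), "k1" (the pictures are not rectified: a ray, as slopes to the right and down, at radius r is drawn at 1 + k1 r^2 times it, then the intrinsics apply), "xyz" and "attitude" of the camera in the world. Camera axes: x right, y down, z forward; pixel columns grow to the right and rows downward; lengths in m; the calibration is good to about 2 mm. A picture is of the moment at which its call begins. There is no depth.
- order.job_done(): hands the job in; it is judged then, once.
The state is a dict: "clock": time; "joint_positions": joint angles; "joint_velocities": joint speeds; "tau": joint torques, N m; "position": TCP position; "orientation": TCP orientation; "wrist_force": force on the tool from outside, world axes, zero at the start; "moment": the same for the moment, N m; "gripper_width": finger opening in m; "gripper_force": force on a finger pad.
Only numpy, scipy, OpenCV 4.12 (cv2) and the standard library are available. Lean on these libraries where they do the work, as an engineer would, in place of code of your own. Each camera call takes 0.05 s, during which the arm holds its last target. There are 200 camera calls.

## Working session

There is one attempt and no reset: what is moved stays moved. The work goes in short steps, Python scripts to look and compute and a tool call to move; the robot and the scene stay as the last step left them, time stands still between calls to the robot, and variables do not carry over. Pictures are saved under pics/ and viewed, at most 10 in all, crops included, and the job is handed in when it is done.

Besides the shell and the picture viewer there is one more tool, called as a command line: name --pt "numbers of a row" for each row, then --argument value for the rest. servo_tool: Moves the arm, as the interface text tells. Its arguments: {"type":"object","properties":{"targets":{"type":"array","items":{"type":"array","items":{"type":"number"}}},"jaw":{"type":"number"},"squeeze":{"type":"number"}},"required":["targets"]}

```bash
mkdir -p pics; cat > h.py <<'E'
import numpy as np, cv2, pickle
from scipy.spatial.transform import Rotation as R
from cell import read_state, eyes, order, bot
def snap(name,tag):
    c=eyes.camera(name); pickle.dump(c,open(f'pics/{tag}.pkl','wb')); return c
def load(tag): return pickle.load(open(f'pics/{tag}.pkl','rb'))
def rot(c):
    a=np.array(c['attitude'],float)
    if a.shape==(3,3): return a
    return R.from_rotvec(a).as_matrix() if a.size==3 else R.from_quat(a).as_matrix()
def ray(c,u,v):
    K=np.array(c['intrinsics']); d=np.array([(u-K[0,2])/K[0,0],(v-K[1,2])/K[1,1]]); s=d.copy()
    for _ in range(30): s=d/(1+c['k1']*(s@s))
    r=rot(c)@np.array([*s,1]); return np.array(c['xyz']),r/np.linalg.norm(r)
def atz(c,u,v,z):
    o,r=ray(c,u,v); return o+r*(z-o[2])/r[2]
def tri(*obs):
    A=0;b=0
    for c,u,v in obs:
        o,r=ray(c,u,v);P=np.eye(3)-np.outer(r,r);A=A+P;b=b+P@o
    x=np.linalg.solve(A,b); return x,[np.linalg.norm((np.eye(3)-np.outer(ray(*o)[1],ray(*o)[1]))@(x-ray(*o)[0])) for o in obs]
def proj(c,p):
    q=rot(c).T@(np.array(p)-c['xyz']); s=q[:2]/q[2]; s=s*(1+c['k1']*(s@s)); K=c['intrinsics']; return np.array([K[0][0]*s[0]+K[0][2],K[1][1]*s[1]+K[1][2]])
def save(c,tag,box=None,w=800):
    i=cv2.cvtColor(c['img'],cv2.COLOR_RGB2BGR)
    if box: x0,y0,x1,y1=box; i=i[y0:y1,x0:x1]
    f=min(w/i.shape[1],600/i.shape[0]); cv2.imwrite(f'pics/{tag}.png',cv2.resize(i,None,fx=f,fy=f,interpolation=cv2.INTER_CUBIC)); print(tag,'scale',f)
E
python3 - <<'E'
from h import *
for n in ('top','side'):
    c=snap(n,n+'0'); save(c,n+'0'); print(c['xyz'],c['attitude'],c['intrinsics'],c['k1'])
print(read_state())
E
```

```text
top0 scale 1.5625
[0.50307299 0.00801424 1.01804493] [-2.19318235  2.17430777 -0.08468897] [[386.4700286    0.         259.94392003]
 [  0.         386.4700286  191.61595887]
 [  0.           0.           1.        ]] -0.10809207317398929
side0 scale 1.5625
[0.52392186 0.80979592 0.68481462] [-0.08156074  2.76577484 -1.41465996] [[447.39225639   0.         258.41677688]
 [  0.         447.39225639 193.1529588 ]
 [  0.           0.           1.        ]] -0.04887532229571374
{'clock': 0.1, 'joint_positions': array([ 1.15800428e+00,  4.23765925e-01,  1.63059794e+00,  5.17972082e-05,
        1.08861078e+00, -1.89752961e-02]), 'joint_velocities': array([-0.00066634, -0.00224609, -0.00205551, -0.00136499, -0.00060942,
       -0.00036872]), 'tau': array([-1.69560335e-03, -5.58415675e+01, -2.82441974e+01, -1.95304920e-04,
        2.93537392e-03,  2.23252943e-05]), 'position': array([0.23957563, 0.57673067, 0.23062863]), 'orientation': array([-6.14586345e-01, -3.08054250e+00,  2.10478065e-03]), 'wrist_force': array([-0.4051772 , -0.71118235, -0.57906651]), 'moment': array([ 0.07780474,  0.00559078, -0.04766754]), 'gripper_force': 0.0, 'gripper_width': 0.0851847479397032}
```

View pics/top0.png

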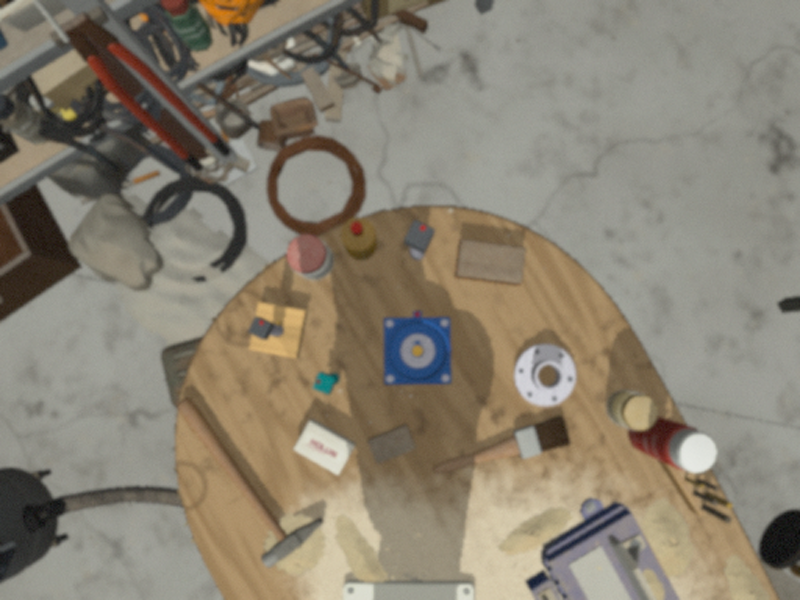

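View pics/side0.png

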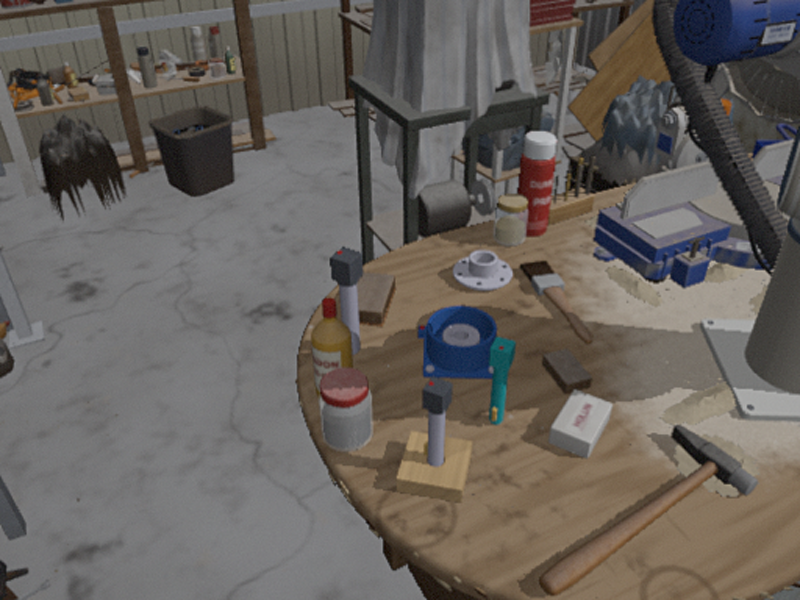

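Shaft-like things in the side view: a grey one in the wooden stand (436,400), a larger grey one at the back (347,270) without a stand, and a turquoise one (502,355). The grey one in the stand fits the description, and I'll confirm that in a crop. The cover is at top (545,375), and the housing at top (418,350) has its red lug pointing to world +x.

```bash
python3 - <<'E'
from h import *
t=load('top0');s=load('side0');f=1.5625
# crop mosaic
def crop(c,x0,y0,w,h,k): return cv2.resize(cv2.cvtColor(c['img'],cv2.COLOR_RGB2BGR)[y0:y0+h,x0:x0+w],None,fx=k,fy=k,interpolation=cv2.INTER_CUBIC)
cv2.imwrite('pics/m1.png',np.vstack([np.hstack([crop(s,200,150,66,50,6),crop(s,245,230,66,50,6)]),np.hstack([crop(t,140,180,66,50,6),crop(t,235,190,66,50,6)])]))
print('stand shaft head', tri((t,262/f,327/f),(s,436/f,387/f)))
print('far shaft', tri((t,420/f,232/f),(s,347/f,257/f)))
print('rim z55',atz(t,419/f,350/f,.055)[:2],'cover collar top',atz(t,549/f,375/f,.042)[:2],tri((t,549/f,375/f),(s,483/f,257/f)))
print('shaft head top z',atz(t,261/f,326/f,.147))
print('lug',atz(t,418/f,314/f,.05))
print('jar top',atz(t,308/f,250/f,.095),'bottle',atz(t,357/f,229/f,.16),'turq',atz(t,326/f,382/f,.12), 'block', atz(t,490/f,260/f,.028))
print(bot.grip_depth, [a for a in dir(bot) if a[0]!='_'])
E
```

```text
stand shaft head (array([0.5273417 , 0.21756053, 0.13771556]), [np.float64(2.7394023472033818e-05), np.float64(2.7394023472147588e-05)])
far shaft (array([ 0.66124061, -0.01243224,  0.16500019]), [np.float64(0.0033034987569016206), np.float64(0.003303498756901737)])
rim z55 [ 0.4955105  -0.01461692] cover collar top [ 0.45629186 -0.22585429] (array([ 0.45529473, -0.2271676 ,  0.03641428]), [np.float64(0.0007293032415413223), np.float64(0.0007293032415412512)])
shaft head top z [0.52854664 0.21685357 0.147     ]
lug [ 0.55309263 -0.01271421  0.05      ]
jar top [0.64835648 0.15912044 0.095     ] bottle [0.66918025 0.07835227 0.16      ] turq [0.44736609 0.12430314 0.12      ] block [ 0.64478291 -0.1319173   0.028     ]
0.0187 ['PlanningError', 'grip_depth']
```

View pics/m1.png

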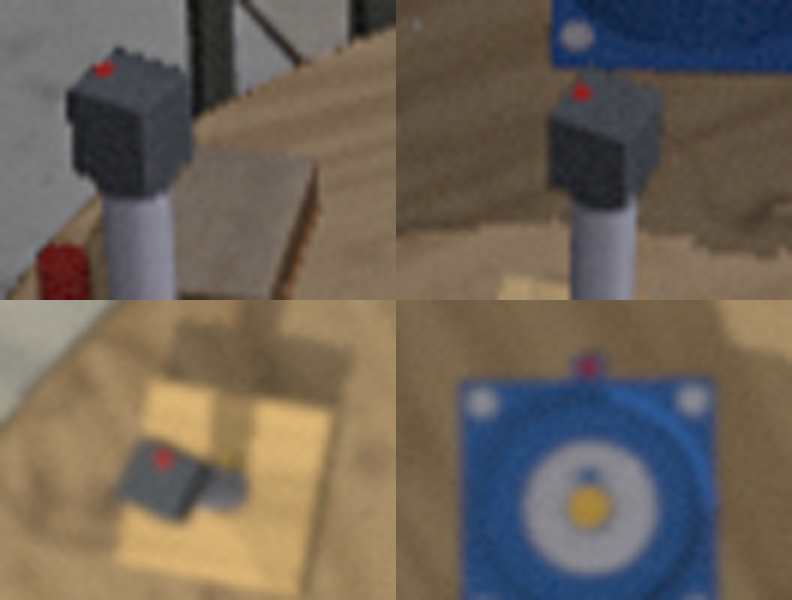

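The stand's shaft is the smaller grey one: the far grey one looks bigger even though it is farther away. So the stand's shaft is the one to take. Next I'll find where the wrist camera sits.

```bash
python3 - <<'E'
from h import *
c=snap('wrist','w0'); s=read_state(); T=R.from_rotvec(s['orientation'])
print('cam offset in tool',T.inv().apply(np.array(c['xyz'])-s['position'])); print('cam axes in tool\n',T.as_matrix().T@rot(c)); print(c['intrinsics'],c['k1'],'tool x,y in world',T.as_matrix()[:,:2].T)
E
```

```text
cam offset in tool [ 0.06970516 -0.00092635 -0.14321942]
cam axes in tool
 [[ 5.00761250e-04 -9.62396839e-01 -2.71646965e-01]
 [ 9.99999707e-01  6.39132389e-04 -4.20906183e-04]
 [ 5.78697154e-04 -2.71646675e-01  9.62396877e-01]]
[[266.98083717   0.         256.39223589]
 [  0.         266.98083717 194.1095121 ]
 [  0.           0.           1.        ]] -0.034872669637736046 tool x,y in world [[-9.23460053e-01  3.83694579e-01  2.08400189e-05]
 [ 3.83694277e-01  9.23459391e-01 -1.20622010e-03]]
```

servo_tool --pt "260 -427 70 -67" --pt "260 -427 70 -67" --pt "260 -427 70 -67" --pt "260 -427 70 -67" --pt "260 -427 70 -67" --pt "260 -427 70 -67" --pt "260 -427 70 -67" --pt "260 -427 70 -67" --pt "260 -427 70 -67" --pt "260 -427 70 -67" --pt "260 -427 70 -67" --pt "260 -427 70 -67" --pt "260 -427 70 -67" --pt "260 -427 70 -67" --pt "260 -427 70 -67" --jaw 85

```text
clock: 1.4
position: [0.4994, 0.15, 0.3009]
orientation: [-2.214, -2.228, 0.001]
wrist_force: [-0.3, 0.4, -0.4]
gripper_width: 0.0853
gripper_force: 0.0
```

```bash
python3 - <<'E'
from h import *
c=snap('wrist','w1');print(read_state()['position'])
E
```

```text
[0.49905916 0.15064131 0.30085944]
```

servo_tool --pt "-20 -250 -40 0" --pt "-20 -250 -40 0" --pt "-20 -250 -40 0" --pt "-20 -250 -40 0" --pt "-20 -250 -40 0" --pt "-20 -250 -40 0" --pt "-20 -250 -40 0" --pt "-20 -250 -40 0"

```text
clock: 2.12
position: [0.479, -0.1003, 0.2606]
orientation: [-2.214, -2.227, 0.001]
wrist_force: [-0.1, 0.5, 0.1]
gripper_width: 0.085
gripper_force: 0.0
```

```bash
python3 - <<'E'
from h import *
c=snap('wrist','w2');s=read_state();print(s['position'],s['clock'],R.from_rotvec(s['orientation']).as_matrix()[:,1])
a=load('w1')
i=np.hstack([cv2.cvtColor(x['img'],cv2.COLOR_RGB2BGR) for x in (a,c)])
save(a,'w1');save(c,'w2')
E
```

```text
[ 0.47940115 -0.09912766  0.26091523] 2.1667 [ 0.99997419  0.0071108  -0.00102306]
w1 scale 1.5625
w2 scale 1.5625
```

View pics/w1.png

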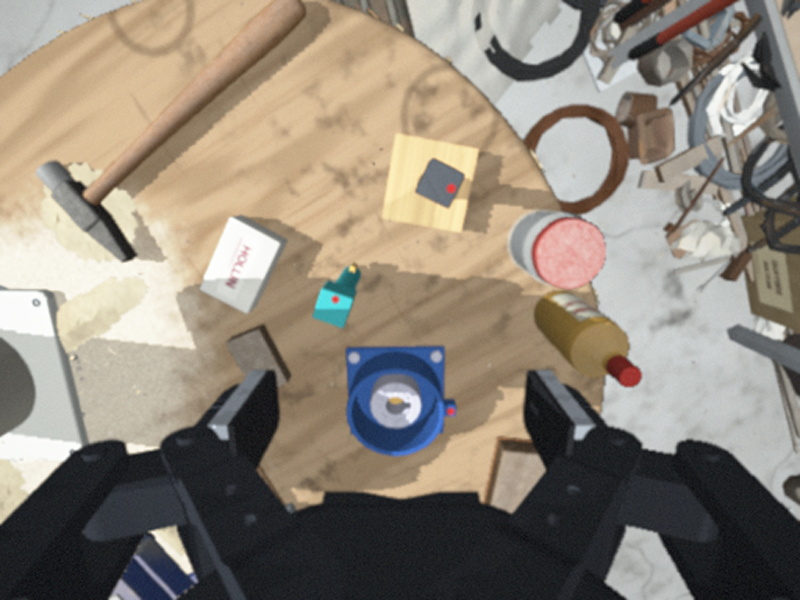

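View pics/w2.png

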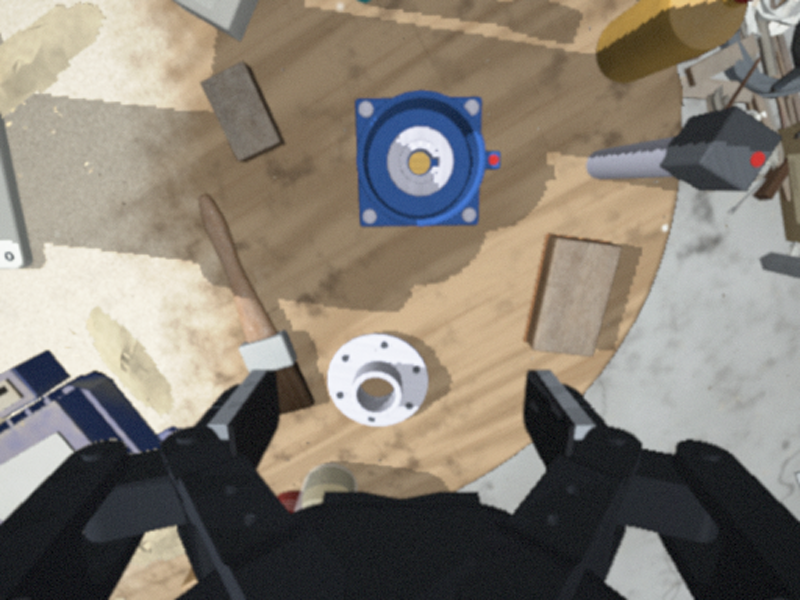

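In w1, the head's top face has corners near (433,158), (466,172), (448,207) and (416,194), with its red dot at (451,188). In w2, the bore is at (419,162), the lug dot at (494,160) and the cover's collar top at (377,391).

```bash
python3 - <<'E'
from h import *
f=1.5625;a=load('w1');b=load('w2');t=load('top0')
print('head',atz(a,441/f,183/f,.147),tri((a,441/f,183/f),(t,261/f,326/f)))
C=[atz(a,u/f,v/f,.147)[:2] for u,v in((433,158),(466,172),(448,207),(416,194))]
print(np.mean(C,0),[np.degrees(np.arctan2(*(C[j]-C[i])[::-1])) for i,j in((0,1),(3,2),(1,2),(0,3))],[np.linalg.norm(C[j]-C[i]) for i,j in((0,1),(3,2),(1,2),(0,3))])
d=atz(a,451/f,188/f,.147)[:2]-np.mean(C,0);print('dot',d,np.degrees(np.arctan2(d[1],d[0])))
# circle fits by projecting models
print('bore w2 z16..37',atz(b,419/f,162/f,.037),'hub tri',tri((b,419/f,161/f),(a,396/f,402/f)))
print('dot lug',tri((b,494/f,160/f),(a,451/f,408/f)),atz(b,494/f,160/f,.05))
print('plate bolts',[atz(b,u/f,v/f,.008)[:2] for u,v in((366,109),(473,107),(370,216),(471,215))])
print('collar',atz(b,377/f,391/f,.042),tri((b,377/f,391/f),(t,549/f,375/f)))
def circ(c,x,y,z,r):
    return [tuple(int(q) for q in proj(c,(x+r*np.cos(w),y+r*np.sin(w),z))*f) for w in (0,np.pi/2,np.pi,-np.pi/2)]
print('predict plate extreme',circ(b,*atz(b,377/f,391/f,.042)[:2],.014,.052))
E
```

```text
head [0.52542661 0.22036628 0.147     ] (array([0.52804761, 0.22075409, 0.12951002]), [np.float64(0.0010476187639488022), np.float64(0.0010476187639489158)])
[0.52524209 0.22040296] [np.float64(-21.346323160203834), np.float64(-21.017947146123102), np.float64(-116.00148301304449), np.float64(-115.07012634958521)] [np.float64(0.02444971727759019), np.float64(0.024032968720315004), np.float64(0.026159375791545807), np.float64(0.026266274848463025)]
dot [ 0.00717941 -0.00330285] -24.704521677904996
bore w2 z16..37 [ 0.49234235 -0.01251063  0.037     ] hub tri (array([ 0.49325748, -0.0114739 ,  0.03166693]), [np.float64(0.0007203226467620338), np.float64(0.0007203226467619256)])
dot lug (array([ 0.55326132, -0.01080362,  0.04527965]), [np.float64(0.00012252111002403874), np.float64(0.00012252111002437462)]) [ 0.55239163 -0.01109364  0.05      ]
plate bolts [array([0.44621048, 0.03329446]), array([0.54007856, 0.03561913]), array([ 0.44862184, -0.05931103]), array([ 0.54280915, -0.05772181])]
collar [ 0.45560007 -0.22179675  0.042     ] (array([ 0.45517294, -0.2292232 ,  0.02786849]), [np.float64(0.00044162973763843544), np.float64(0.0004416297376384347)])
predict plate extreme [(429, 378), (378, 330), (327, 377), (378, 422)]
```

servo_tool --pt "-24 -125 -60 0" --pt "-24 -125 -110 0" --pt "-24 -125 -160 0" --pt "-24 -125 -160 0" --pt "-24 -125 -160 0" --pt "-24 -125 -160 0" --pt "-24 -125 -160 0"

```text
clock: 2.75
position: [0.455, -0.2228, 0.0995]
orientation: [-2.208, -2.227, 0.002]
wrist_force: [-0.5, -0.5, -0.4]
gripper_width: 0.0848
gripper_force: 0.0
```

```bash
python3 - <<'E'
from h import *
c=snap('wrist','w3');s=read_state();print(s['position'],s['clock'])
save(c,'w3',(130,150,386,342))
p=s['position'];print(proj(c,p), proj(c,(p[0],p[1],.042)))
E
```

```text
[ 0.4563049  -0.22310848  0.10129525] 2.8
w3 scale 3.125
[260.50707603 241.71446535] [259.77606833 208.79016568]
```

View pics/w3.png

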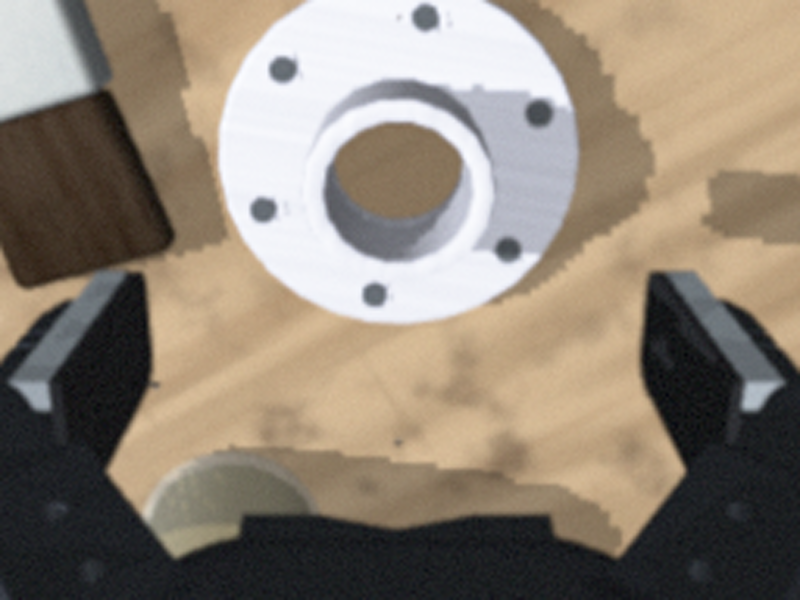

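The collar top is centred at crop (400,184), under 2 mm from the tool axis. I'll descend and grip.

servo_tool --pt "-1 0 -35 0" --pt "-1 0 -65 0" --pt "-1 0 -82 0" --pt "-1 0 -82 0" --pt "-1 0 -82 0"

```text
clock: 3.22
position: [0.4563, -0.2239, 0.0209]
orientation: [2.21, 2.231, 0.001]
wrist_force: [0.4, -0.4, 1.3]
gripper_width: 0.0851
gripper_force: 0.0
```

servo_tool --pt "0 0 0 0" --pt "0 0 0 0" --pt "0 0 0 0" --pt "0 0 0 0" --pt "0 0 0 0" --pt "0 0 0 0" --jaw 40 --squeeze 50

```text
clock: 3.72
position: [0.4563, -0.2252, 0.0214]
orientation: [2.211, 2.227, 0.002]
wrist_force: [-0.1, 2.6, 12.7]
gripper_width: 0.0482
gripper_force: 49.3
```

servo_tool --pt "0 0 40 0" --pt "0 0 80 0" --pt "15 38 95 0" --pt "38 76 95 0" --pt "38 114 95 0" --pt "38 152 95 0" --pt "38 190 95 0" --pt "38 212 95 0" --pt "38 212 95 0" --pt "38 212 95 0" --pt "38 212 95 0"

```text
clock: 4.63
position: [0.4929, -0.0131, 0.1148]
orientation: [2.212, 2.23, 0.001]
wrist_force: [-0.3, -0.5, -2.7]
gripper_width: 0.0485
gripper_force: 53.5
```

```bash
python3 - <<'E'
from h import *
c=snap('wrist','w4');s=read_state();print(s['position'],s['clock'],s['gripper_width'],s['wrist_force'])
d=snap('side','s4')
A=cv2.resize(cv2.cvtColor(c['img'],cv2.COLOR_RGB2BGR)[80:330,106:406],None,fx=2,fy=2)
def box(c,p,w,h,k):
    u,v=proj(c,p).astype(int); print('crop origin',u-w//2,v-h//2); i=cv2.cvtColor(c['img'],cv2.COLOR_RGB2BGR)[v-h//2:v+h//2,u-w//2:u+w//2]; return cv2.resize(i,None,fx=k,fy=k,interpolation=cv2.INTER_CUBIC)
B=box(d,(.494,-.012,.09),66,166,3)[:500]
B=np.vstack([B,np.zeros((500-B.shape[0],B.shape[1],3),np.uint8)])
cv2.imwrite('pics/m4.png',np.hstack([A,B]));print(A.shape,B.shape)
E
```

```text
[ 0.49292053 -0.01350616  0.11466121] 4.6833 0.04823567582055412 [ 0.78310057 -0.43643687 -2.30390784]
crop origin 262 111
(500, 600, 3) (500, 198, 3)
```

View pics/m4.png

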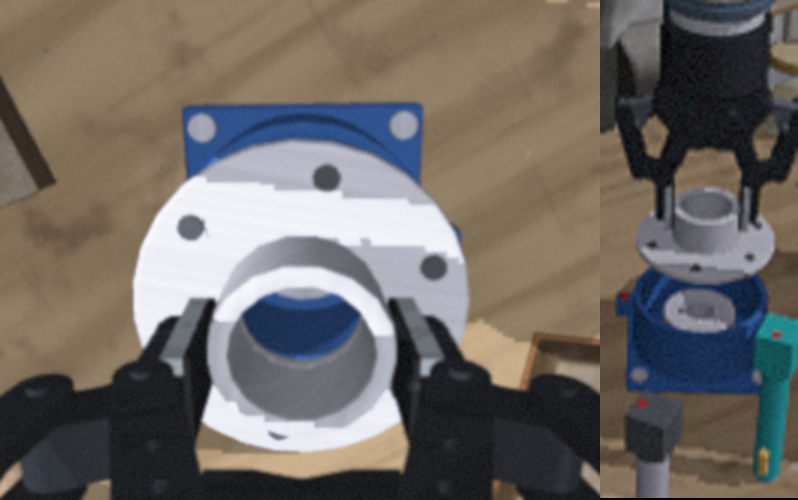

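In w4, the cover's plate centre is near full-image pixel (256.5,227.5), the collar top near (256.5,256.5), and the back base bolts at (207,144) and (308,142). I'll compare the cover and housing through this one camera.

```bash
python3 - <<'E'
from h import *
c=load('w4')
print('plate',atz(c,256.5,227.5,.108),'collar',atz(c,256.5,256.7,.136))
b=[atz(c,106+202/2,80+128/2,.008),atz(c,106+404/2,80+124/2,.008)];print(b,np.mean(b,0)-[0,.047,0],np.degrees(np.arctan2(*(b[1]-b[0])[1::-1])))
x,y=.494,-.0135
for z,r in((.108,.052),(.136,.025)):
  print([tuple(((proj(c,(x+r*np.cos(w),y+r*np.sin(w),z))-[106,80])*2).astype(int)) for w in (0,np.pi/2,np.pi,-np.pi/2)])
E
```

```text
plate [ 0.49186255 -0.00811797  0.108     ] collar [ 0.49188639 -0.01233343  0.136     ]
[array([0.4457001 , 0.03244173, 0.008     ]), array([0.53915877, 0.03507447, 0.008     ])] [ 0.49242943 -0.0132419   0.008     ] 1.6136001441237964
[(np.int64(477), np.int64(312)), (np.int64(310), np.int64(140)), (np.int64(138), np.int64(309)), (np.int64(305), np.int64(454))]
[(np.int64(406), np.int64(358)), (np.int64(310), np.int64(265)), (np.int64(211), np.int64(356)), (np.int64(308), np.int64(440))]
```

The cover and housing agree to about 1 mm, so I'll lower it straight down.

servo_tool --pt "0 0 -25 0" --pt "0 0 -35 0" --pt "0 0 -41 0" --pt "0 0 -45 0" --pt "0 0 -47 0" --pt "0 0 -48 0" --pt "0 0 -48 0"

```text
clock: 5.32
position: [0.4931, -0.0137, 0.0677]
orientation: [2.214, 2.228, 0.0]
wrist_force: [-6.8, -2.4, 17.2]
gripper_width: 0.0481
gripper_force: 57.6
```

servo_tool --pt "0 0 1 0" --pt "0 0 1 0" --pt "0 0 1 0" --pt "0 0 1 0" --pt "0 0 1 0" --pt "0 0 1 0" --jaw 85

```text
clock: 5.82
position: [0.4927, -0.0129, 0.0671]
orientation: [-2.213, -2.23, 0.0]
wrist_force: [0.0, -0.4, -0.2]
gripper_width: 0.0847
gripper_force: 0.0
```

servo_tool --pt "0 0 40 0" --pt "0 0 80 0" --pt "0 20 120 0" --pt "8 60 140 0" --pt "8 60 140 0" --pt "8 60 140 0" --pt "8 60 140 0"

```text
clock: 6.4
position: [0.5001, 0.0472, 0.2067]
orientation: [-2.211, -2.231, 0.001]
wrist_force: [-0.5, 0.3, 0.8]
gripper_width: 0.0851
gripper_force: 0.0
```

```bash
python3 - <<'E'
from h import *
c=snap('wrist','w5');d=snap('side','s5');s=read_state();print(s['position'],s['clock'])
def box(c,p,w,h,k):
    u,v=proj(c,p).astype(int); print('origin',u-w//2,v-h//2); i=cv2.cvtColor(c['img'],cv2.COLOR_RGB2BGR)[v-h//2:v+h//2,u-w//2:u+w//2]; return cv2.resize(i,None,fx=k,fy=k,interpolation=cv2.INTER_CUBIC)
B=box(d,(.494,-.012,.05),90,80,5)
A=box(c,(.494,-.012,.05),110,132,3)
A=A[:400];B=B[:400];print(A.shape,B.shape)
h=min(len(A),len(B));cv2.imwrite('pics/m5.png',np.hstack([A[:h],B[:h]]))
E
```

```text
[0.49950908 0.04643418 0.2058323 ] 6.5
origin 250 168
origin 196 161
(396, 330, 3) (400, 450, 3)
```

View pics/m5.png

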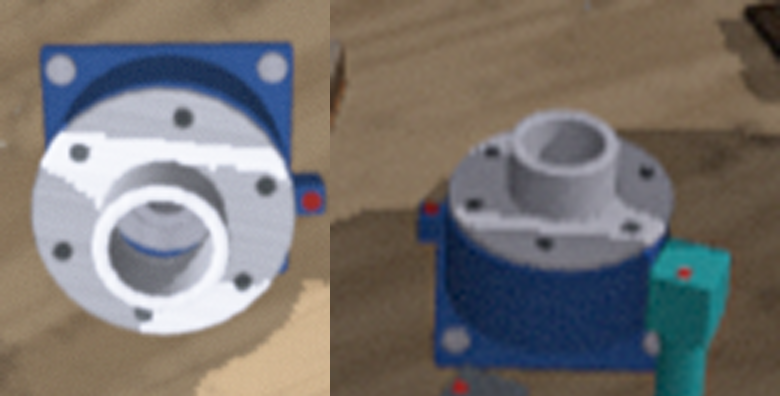

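The cover looks seated and level: its plate spans crop x 32–295, and the collar top is centred near (161,246). Checking that with numbers.

```bash
python3 - <<'E'
from h import *
from scipy.optimize import least_squares
c=load('w5'); o=np.array([196,161]);W=np.linspace(0,2*np.pi,181)
def ext(x,y,z,r):
    P=np.array([(proj(c,(x+r*np.cos(w),y+r*np.sin(w),z))-o)*3 for w in W]);return np.array([P[:,0].min(),P[:,0].max(),P[:,1].min(),P[:,1].max()])
for n,z,r,m in(('plate',.061,.052,(32,295,86,334)),('collar',.089,.025,(93,229,186,307))):
    print(n,least_squares(lambda q:ext(q[0],q[1],q[2],r)-m,(.494,-.012,z),x_scale=.01).x)
b=[atz(c,*(np.array(p)/3+o),.0085) for p in((60,70),(272,68))];print(b,np.mean(b,0)-[0,.047,0],np.degrees(np.arctan2(*(b[1]-b[0])[1::-1])))
print('lug',atz(c,*(np.array((311,201))/3+o),.05))
E
```

```text
plate [ 0.49250713 -0.01360378  0.06101224]
collar [ 0.49202066 -0.0184501   0.07927316]
[array([0.44571385, 0.03179358, 0.0085    ]), array([0.53872312, 0.03362872, 0.0085    ])] [ 0.49221849 -0.01428885  0.0085    ] 1.130341272973387
lug [ 0.55189737 -0.01148292  0.05      ]
```

servo_tool --pt "25 174 34 -23" --pt "25 174 34 -23" --pt "25 174 34 -23" --pt "25 174 34 -23" --pt "25 174 34 -23" --pt "25 174 34 -23" --pt "25 174 34 -23"

```text
clock: 7.08
position: [0.5253, 0.2209, 0.2398]
orientation: [-2.612, -1.746, 0.004]
wrist_force: [0.9, -0.7, -0.7]
gripper_width: 0.085
gripper_force: 0.0
```

```bash
python3 - <<'E'
from h import *
c=snap('wrist','w6');s=read_state();p=s['position'];print(p,s['clock'],R.from_rotvec(s['orientation']).as_matrix()[:,1])
u,v=proj(c,(p[0],p[1],.147));print(u,v);x0,y0=int(u)-60,int(v)-45;print(x0,y0);save(c,'w6',(x0,y0,x0+120,y0+90))
E
```

```text
[0.52499194 0.22003303 0.23965903] 7.1333 [ 0.9235687  -0.38342752 -0.00204781]
257.5178924128385 196.22326912161668
197 151
w6 scale 6.666666666666667
```

View pics/w6.png

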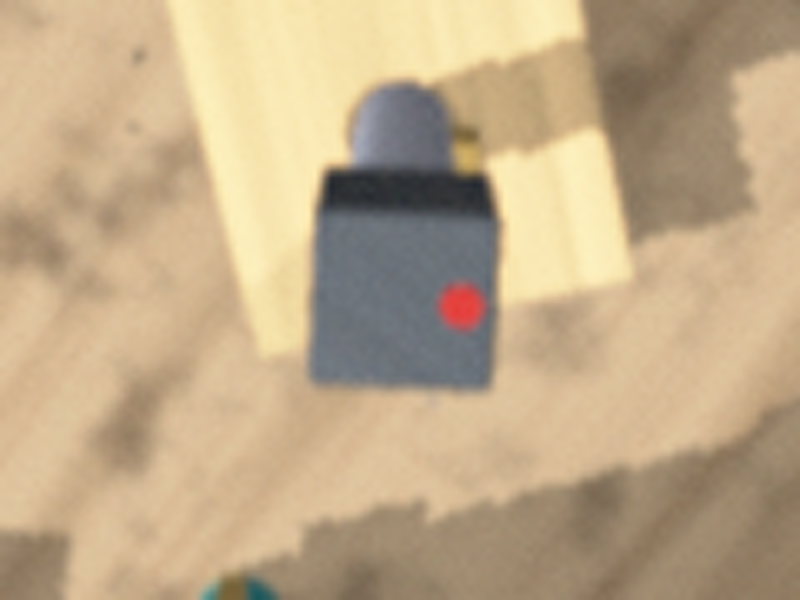

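The head is centred on the tool axis at crop (403,300). Its flats are turned about 1.7° past the tool, and the key and dot are on the tool's +y side.

servo_tool --pt "0 0 -40 -1.7" --pt "0 0 -80 -1.7" --pt "0 0 -110 -1.7" --pt "0 0 -124 -1.7" --pt "0 0 -124 -1.7" --pt "0 0 -124 -1.7"

```text
clock: 7.63
position: [0.525, 0.2192, 0.1162]
orientation: [-2.64, -1.702, 0.005]
wrist_force: [-0.4, -0.3, -0.7]
gripper_width: 0.085
gripper_force: 0.0
```

servo_tool --pt "0 0 0 0" --pt "0 0 0 0" --pt "0 0 0 0" --pt "0 0 0 0" --pt "0 0 0 0" --pt "0 0 0 0" --pt "0 0 0 0" --pt "0 0 0 0" --jaw 15 --squeeze 80

```text
clock: 8.3
position: [0.5264, 0.2215, 0.1184]
orientation: [2.638, 1.705, 0.003]
wrist_force: [-1.1, -0.8, 7.0]
gripper_width: 0.0248
gripper_force: 78.7
```

servo_tool --pt "0 0 20 0" --pt "0 0 50 0" --pt "0 0 85 0" --pt "0 0 100 0" --pt "0 0 100 0" --pt "0 0 100 0"

```text
clock: 8.8
position: [0.5259, 0.2213, 0.2178]
orientation: [2.638, 1.705, 0.002]
wrist_force: [-0.1, 0.5, -1.6]
gripper_width: 0.0249
gripper_force: 79.5
```

servo_tool --pt "-6 -40 5 6" --pt "-12 -80 5 12" --pt "-18 -120 5 18" --pt "-24 -160 5 24" --pt "-30 -200 5 25.5" --pt "-33 -234 5 25.5" --pt "-33 -234 5 25.5" --pt "-33 -234 5 25.5" --pt "-33 -234 5 25.5" --pt "-33 -234 5 25.5"

```text
clock: 9.63
position: [0.4923, -0.012, 0.2213]
orientation: [-2.195, -2.245, 0.002]
wrist_force: [-0.2, -0.3, -1.2]
gripper_width: 0.0246
gripper_force: 79.5
```

```bash
python3 - <<'E'
from h import *
c=snap('wrist','w7');d=snap('side','s7');s=read_state();print(s['position'],s['clock'],R.from_rotvec(s['orientation']).as_matrix().T)
T=R.from_rotvec(s['orientation']).as_matrix()
def box(c,p,w,h,k):
    u,v=proj(c,p).astype(int); print('origin',u-w//2,v-h//2); i=cv2.cvtColor(c['img'],cv2.COLOR_RGB2BGR)[v-h//2:v+h//2,u-w//2:u+w//2]; return cv2.resize(i,None,fx=k,fy=k,interpolation=cv2.INTER_CUBIC)
A=box(c,(.493,-.013,.1),100,130,4)
B=box(d,(.493,-.013,.11),90,130,4)
cv2.imwrite('pics/m7.png',np.hstack([A,B]))
for z in (.111,.116): print('tip expected at',proj(c,s['position']+T[:,2]*0+np.array([0,0,-.1064])),proj(d,s['position']+np.array([0,0,-.1064])))
print('collar top centre w,s',proj(c,(.493,-.013,.089)),proj(d,(.493,-.013,.089)))
E
```

```text
[ 0.49263332 -0.01174132  0.22177224] 9.7333 [[-2.33285676e-02  9.99727832e-01  2.01759460e-04]
 [ 9.99727380e-01  2.33287523e-02 -9.67151346e-04]
 [-9.71594915e-04  1.79142200e-04 -9.99999512e-01]]
origin 208 124
origin 251 122
tip expected at [258.07324    191.83731959] [296.97460952 185.40704077]
tip expected at [258.07324    191.83731959] [296.97460952 185.40704077]
collar top centre w,s [258.29650305 186.45150401] [296.29519049 194.64766629]
```

View pics/m7.png

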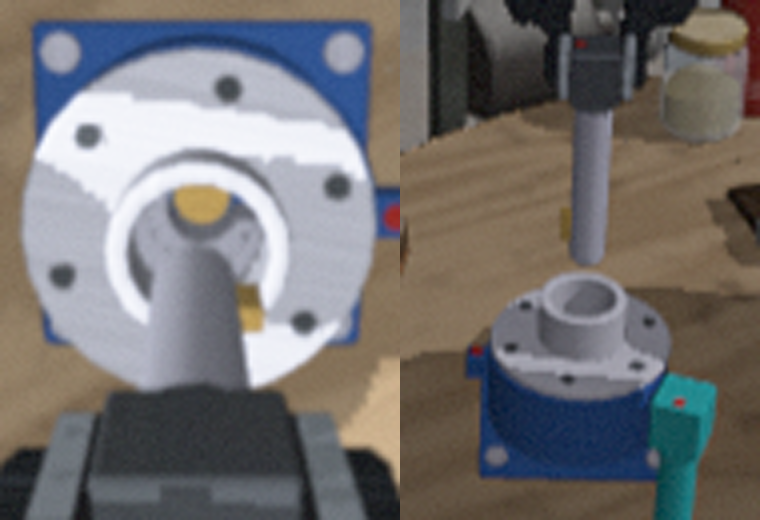

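The tip is at wrist crop (193,262) and side crop (589,255), the collar hole is ahead of it, and the brass plunger is at wrist crop (201,200). I'll work out the relative offset.

```bash
python3 - <<'E'
from h import *
c=load('w7');d=load('s7');o=np.array([208,124]);o2=np.array([251,122])
w=lambda u,v:(np.array((u,v))/4+o); q=lambda u,v:(np.array((u-400,v))/4+o2)
print('tip tri',tri((c,*w(193,258)),(d,*q(588,257))))
print('tip atz wrist',atz(c,*w(193,258),.115),'side',atz(d,*q(588,257),.115))
print('plunger(x)',atz(c,*w(201,200),.016))
print('collar wrist',atz(c,*w(197.5,242),.089),'side',atz(d,*q(584,302),.089))
b=[atz(c,*w(*p),.0085) for p in((60,52),(343,52))];print('bolts',np.mean(b,0)-[0,.047,0],np.degrees(np.arctan2(*(b[1]-b[0])[1::-1])))
print('side: vertical shaft check', [(proj(d,(.4926,-.0117,z))-o2)*4+[400,0] for z in (.245,.2,.115)])
print('wrist: vertical shaft check', [(proj(c,(.4926,-.0117,z))-o)*4 for z in (.2,.115)])
# brass mask in wrist: plunger rows
h=cv2.cvtColor(c['img'],cv2.COLOR_RGB2HSV);m=(h[...,0]>15)&(h[...,0]<30)&(h[...,1]>120)
ys,xs=np.nonzero(m[165:182,245:272]);print('plunger px x',xs.min()+245,xs.max()+245,'y',ys.min()+165,ys.max()+165)
E
```

```text
tip tri (array([ 0.49059202, -0.00840014,  0.1155063 ]), [np.float64(0.00020062473527279815), np.float64(0.0002006247352728579)])
tip atz wrist [ 0.4907939 -0.0085432  0.115    ] side [ 0.49036208 -0.0091124   0.115     ]
plunger(x) [ 0.49330108 -0.01431614  0.016     ]
collar wrist [ 0.49196827 -0.01088675  0.089     ] side [ 0.49148949 -0.00217361  0.089     ]
bolts [ 0.49230265 -0.01347453  0.0085    ] 1.3297492373104527
side: vertical shaft check [array([594.93082709,  47.01589935]), array([590.94961171, 122.44047822]), array([583.9295598 , 254.22098855])]
wrist: vertical shaft check [array([201.98867083, 405.70429204]), array([200.15401204, 270.77660941])]
plunger px x 253 263 y 171 178
```

servo_tool --pt "2 -2 0 0" --pt "2 -2 -30 0" --pt "2 -2 -55 0" --pt "2 -2 -70 0" --pt "2 -2 -76 0" --pt "2 -2 -79 0" --pt "2 -2 -82 0" --pt "2 -2 -84 0" --pt "2 -2 -84 0"

```text
clock: 10.48
position: [0.4952, -0.0147, 0.1386]
orientation: [2.197, 2.245, 0.001]
wrist_force: [0.6, -0.2, -1.3]
gripper_width: 0.0244
gripper_force: 92.3
```

The tip is 5 mm into the bore with no contact force, so I'll keep going down.

servo_tool --pt "0 0 -4 0" --pt "0 0 -7 0" --pt "0 0 -9 0" --pt "0 0 -11 0" --pt "0 0 -13 0" --pt "0 0 -13 0"

```text
clock: 10.98
position: [0.4946, -0.0135, 0.1255]
orientation: [-2.198, -2.242, -0.003]
wrist_force: [-1.2, 7.9, -1.2]
gripper_width: 0.0248
gripper_force: 92.6
```

The key is past the ring with no vertical load, so it's in the keyway. I'll ease y slightly and push home.

servo_tool --pt "0 0.7 -2 0" --pt "0 0.7 -4 0" --pt "0 0.7 -6 0" --pt "0 0.7 -8 0" --pt "0 0.7 -10 0" --pt "0 0.7 -12 0" --pt "0 0.7 -12 0" --pt "0 0.7 -12 0" --squeeze 110

```text
clock: 11.65
position: [0.4949, -0.0129, 0.1142]
orientation: [-2.198, -2.243, -0.003]
wrist_force: [-2.1, 8.3, 6.2]
gripper_width: 0.0243
gripper_force: 109.9
```

servo_tool --pt "0 0.4 -1 0" --pt "0 0.4 -2 0" --pt "0 0.4 -3 0" --pt "0 0.4 -4 0" --pt "0 0.4 -4 0" --pt "0 0.4 -4 0"

```text
clock: 12.15
position: [0.4949, -0.0127, 0.1106]
orientation: [-2.198, -2.244, -0.002]
wrist_force: [-3.6, 5.6, 11.2]
gripper_width: 0.0244
gripper_force: 110.6
```

servo_tool --pt "0 0.3 -1 0" --pt "0 0.3 -2 0" --pt "0 0.3 -3 0" --pt "0 0.3 -3 0" --pt "0 0.3 -3 0" --pt "0 0.3 -3 0"

```text
clock: 12.65
position: [0.4954, -0.0126, 0.1101]
orientation: [2.198, 2.244, 0.003]
wrist_force: [-10.4, 6.8, 41.9]
gripper_width: 0.0246
gripper_force: 114.8
```

It hit a hard stop at about 42 N, well above the spring's 12 N. I'll ease the push slightly and check the head's height from the side camera.

servo_tool --pt "0.5 0 1 0" --pt "0.5 0 1 0" --pt "0.5 0 1 0" --pt "0.5 0 1 0" --pt "0.5 0 1 0" --pt "0.5 0 1 0"

```text
clock: 13.15
position: [0.4953, -0.0126, 0.1102]
orientation: [-2.198, -2.244, -0.002]
wrist_force: [-9.2, 6.4, 32.6]
gripper_width: 0.0243
gripper_force: 113.1
```

```bash
python3 - <<'E'
from h import *
d=snap('side','s9');s=read_state();print(s['position'],s['wrist_force'],s['gripper_force'],s['clock'])
h=cv2.cvtColor(d['img'],cv2.COLOR_RGB2HSV);m=(((h[...,0]<8)|(h[...,0]>172))&(h[...,1]>150)&(h[...,2]>80)).astype(np.uint8)
n,l,st,ce=cv2.connectedComponentsWithStats(m)
a=proj(d,(.5025,-.0135,.143));print('expected dot (home)',a,'if 8 mm up',proj(d,(.5025,-.0135,.151)))
for i in range(1,n):
    if np.linalg.norm(ce[i]-a)<25: print(ce[i],st[i,4])
s7=load('s7');h=cv2.cvtColor(s7['img'],cv2.COLOR_RGB2HSV);m=(((h[...,0]<8)|(h[...,0]>172))&(h[...,1]>150)&(h[...,2]>80)).astype(np.uint8)
n,l,st,ce=cv2.connectedComponentsWithStats(m);print('s7 expected',proj(s7,(.5005,-.0117,.2505)),ce[1:],st[1:,4])
E
```

```text
[ 0.49532887 -0.01257229  0.11015808] [-9.15090144  6.25833262 32.52549743] 113.10726642608643 13.2
expected dot (home) [293.01811003 174.48343123] if 8 mm up [293.15953944 171.42611229]
[292.5 176. ] 2
s7 expected [296.00190832 131.28126316] [[349.          10.        ]
 [137.          19.        ]
 [346.20218579 108.6557377 ]
 [344.42857143 123.03571429]
 [344.15447154 135.56097561]
 [296.         133.        ]
 [350.         142.        ]
 [343.25714286 148.05714286]
 [217.         161.25      ]
 [209.5875     196.675     ]
 [269.5        209.        ]
 [320.5        222.        ]
 [235.         248.        ]
 [224.01515152 256.18181818]
 [214.         259.        ]] [  1   1 183  84 123   1   1  35   4  80   2   2   1  66   1]
```

```bash
python3 -c "
from cell import order; print(order.job_done())"
```

```text
the job is handed in; nothing more can be done
None
```

I handed the job in with the cover seated on the rim and the shaft still gripped and held against the plunger's stop at about 33 N; the simulator returned no verdict.

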